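Nest the fan's flow covers on the hook

ROBOT

A 6-joint arm with a two-finger parallel gripper is mounted at the origin on the work surface. World frame = base frame: x ahead of the robot, y to its left, z up, the work surface at z = 0. Lengths are in m, angles in rad, forces in N, time in s.
With the tool pointing down it reaches from about 0.375 to 0.9 m from the base axis. Payload 3.1 kg.
Tool frame: the origin (TCP) lies between the finger pads; the fingertips stand 17 mm ahead of it and the grasp point (between the pads) lies 2 mm behind it (robot.nose_length is the distance from the TCP to the fingertips, in m); z points along the fingers, y is the line along which they close (so a half turn about z gives the same grasp; the last joint's range is limited). The gripper opens to 87 mm and grips with 3 to 60 N. Pads are 19 mm wide; open, the fingers measure 117 mm over their backs; the gripper's body (75 mm by 190 mm) begins 51 mm behind the grasp point.
Start: joints at [1.151, 0.527, 1.433, -0, 1.181, -0.178], TCP at [0.149, 0.607, 0.24] pointing down, gripper open.
Joint ranges: [-3.08, 3.08], [-0.75, 2.2], [0.22, 2.44], [-1.43, 4.57], [0, 2.65], [-2.85, 2.85]. Speed limits (rad/s): [2.79, 2.79, 3.14, 3.14, 3.14, 3.14].

INTERFACE

Orientations are given as a unit quaternion [x, y, z, w].
In Python, from rig import robot, cams gives the robot as it stands.
- The arm moves only by the shell command python3 -m pendant 'ROWS' [FORCE]. ROWS is JSON, a list of rows, each an object with "jaw": the opening, from 0 (shut) to 1 (fully open); "linear": the shift along the tool's x, y, z in cm, a list of three; "twist": the turn about the tool's z in degrees. A call has 1 to 12 rows; each row shifts and turns the commanded pose from where the row before left it, along the tool's axes as they then stand; what a row does not reach is not made up. A row lasts 1/12 s, in which the tool goes at most 41.7 mm and 7.16 degrees, less where a joint would pass 70% of its speed; a pose out of reach is approached as far as the arm can. A call is refused whole if a number of a shift passes 4.17 or a number of a turn 7.16, either way. A call with a gripper value outside its range is refused whole. The fingers move at their own pace and stop on an object; FORCE is the grip in N (left out, the last holds). Time passes only in rows, so rows that do not move let the fingers close. It gives the time, the measured TCP pose, the force, the opening and the grip force at its end, in the units of the state.
- robot.get_obs(): the state, without advancing time (a new reading comes with each control period).
- cams.camera(name): name is "scene" or "top" or "wrist"; returns a dict with "color" (480x640x3 uint8, blue, green, red), "depth" (480x640 float32, m along the optical axis (not along the pixel's ray), 0 where there is no reading), "fov_y" (degrees; the focal length in pixels is half the picture's height over the tangent of half this angle, whatever the lens; pixels are square), "cx", "cy" (the principal point, pixels), "view" (4x4, takes a point from world to camera coordinates). Camera axes: x right, y down, z forward; pixel columns grow to the right and rows downward; lengths in m; the calibration is good to about 2 mm. A picture is of the moment at which its call begins.
- robot.hand_in(): hands the job in; it is judged then, once.
The state is a dict: "time": time; "q": joint angles; "joint_velocities": joint speeds; "joint_torque": joint torques, N m; "position": TCP position; "tool_rot": TCP orientation; "ft_force": force on the tool from outside, world axes, zero at the start; "moment": the same for the moment, N m; "grip_width": finger opening in m; "grip_force": force on a finger pad.
Only numpy, scipy, OpenCV 4.12 (cv2) and the standard library are available. Lean on these libraries where they do the work, as an engineer would, in place of code of your own. Each camera call takes 0.05 s, during which the arm holds its last target. There are 200 camera calls.

TASK

Pack up the air-test fan's round flow covers on the one hook of the hook stand, largest first. The largest already hangs at the back: hang the middle-sized cover from the rack in front of it and only then the smallest in front of that, each by the window of its handle, so that all three hang freely on the straight part of the hook. Do not tip over the drink can.

Things in the scene. Friction and masses are not known exactly. Their poses are not given: they have to be found in the camera images.
- hook (a point): Midpoint of the axis of the hook's straight part: a level steel bar, 10 mm in diameter, 240 mm above the table. x points along the bar to the post, y sideways, z up. The straight part runs 50 mm from here to the post's front face (+x) and 50 mm to -x, where the upturned end begins. A hanging cover's grip-bar centre is 17 mm above this axis. Covers stay where put along the bar by friction.
- hook_end (a point): Centre of the rounded free end of the hook (5 mm radius), 66 mm to -x of hook and 9 mm higher; its highest point is 14 mm above the axis of the straight part. Covers go on over this end, which points roughly towards the robot.
- stand: Fixed dark steel stand carrying the hook; origin on the table under the post's centre, axes as hook (which lies 60 mm to -x of the post). Post 20 mm (x) by 30 mm (y), its top 5 mm above the hook's axis; foot plate 120 x 120 mm, 12 mm high.
- large_grip (a point): Largest cover: white disc with grey plugs, 150 mm across, 6 mm thick, 200 g, foot plate 50 x 8 mm under it, black handle on top. Point: centre of the handle's grip bar (60 mm along y, 24 mm tall, 8 mm thick in x); below the bar a window 44 mm wide from 12 to 58 mm below the point, then the disc; foot's underside 212 mm below. z up, x square to the disc; front and back alike. Hangs at the hook's +x end.
- medium_grip (a point): Middle-sized cover: white disc with grey plugs, 120 mm across, 6 mm thick, 140 g, foot plate 50 x 8 mm under it, black handle on top. Point: centre of the handle's grip bar (60 mm along y, 24 mm tall, 8 mm thick in x); below the bar a window 44 mm wide from 12 to 58 mm below the point, then the disc; foot's underside 182 mm below. z up, x square to the disc; front and back alike. In a rack slot.
- small_grip (a point): Smallest cover: white disc with grey plugs, 90 mm across, 6 mm thick, 90 g, foot plate 50 x 8 mm under it, black handle on top. Point: centre of the handle's grip bar (60 mm along y, 24 mm tall, 8 mm thick in x); below the bar a window 44 mm wide from 12 to 58 mm below the point, then the disc; foot's underside 152 mm below. z up, x square to the disc; front and back alike. In a rack slot.
- rack: Fixed black plastic rack, 90 mm (x) by 250 mm (y) board 12 mm high; origin at the centre of its underside on the table, z up. Two slots side by side at y = -70 and +70 mm, each between two walls 80 mm long (y) and 30 mm high above the board, 10 mm apart in x, holding a cover upright with its disc square to x. Covers lift straight up; jolted, they may lean 0.1 rad.
- can: Yellow drink can, 66 mm in diameter, 120 mm high, standing; origin at the centre of its underside.

How it is judged:
On the way, in this order (a step that is already met when the one before it is completed fails the run):
1. the middle-sized cover hangs released on the hook in front of the largest while the smallest is not yet on the hook (x of medium_grip in the frame of hook between -0.052 and 0.052 m and y of medium_grip in the frame of hook between -0.02 and 0.02 m and z of medium_grip in the frame of hook between 0.011 and 0.022 m and angle between medium_grip's own z axis and vertical below 0.2 rad and linear speed of medium below 0.08 m/s and contact force between medium and the fingers below 0.1 N and contact force between medium and stand above 0.2 N and x of medium_grip in the frame of large_grip below -0.006 m and distance between small_grip and hook above 0.12 m), for 0.2 s.
2. the smallest cover hangs released on the hook in front of both (x of small_grip in the frame of hook between -0.052 and 0.052 m and y of small_grip in the frame of hook between -0.02 and 0.02 m and z of small_grip in the frame of hook between 0.011 and 0.022 m and angle between small_grip's own z axis and vertical below 0.2 rad and linear speed of small below 0.08 m/s and contact force between small and the fingers below 0.1 N and contact force between small and stand above 0.2 N and x of small_grip in the frame of large_grip below -0.006 m), for 0.2 s.
At the end, for the whole second after the job is handed in: All three covers hang at rest and released on the straight part of the hook (grip-bar centres within 52 mm of its midpoint along the bar, 20 mm sideways, 11 to 22 mm above the bar's axis, no more than 0.2 rad from plumb), largest at the back, then the middle-sized, then the smallest (all of step 2 and x of large_grip in the frame of hook between -0.052 and 0.052 m and y of large_grip in the frame of hook between -0.02 and 0.02 m and z of large_grip in the frame of hook between 0.011 and 0.022 m and angle between each of large_grip, medium_grip's own z axis and vertical below 0.2 rad and linear speed of each of large, medium below 0.08 m/s and contact force between each of large, medium and the fingers below 0.1 N and contact force between each of large, medium and stand above 0.2 N and x of medium_grip in the frame of hook between -0.052 and 0.052 m and y of medium_grip in the frame of hook between -0.02 and 0.02 m and z of medium_grip in the frame of hook between 0.011 and 0.022 m and x of medium_grip in the frame of large_grip below -0.006 m and distance between small_grip and large_grip above 0.012 m); the robot touches nothing.
It fails at once if the drink can is tipped over (angle between can's own z axis and vertical above 0.5 rad).
It also fails if it takes over 69 s, if anything falls off the work surface, if the arm or the gripper's body presses on something with over 40 N, if the wrist force passes 120 N, or if a joint passes its speed limit or range.

## Working session

There is one attempt and no reset: what is moved stays moved. The work goes in short steps, Python scripts to look and compute and a shell command to move; the robot and the scene stay as the last step left them, time stands still between calls to the robot, and variables do not carry over. Pictures are saved under pics/ and viewed, at most 10 in all, crops included, and the job is handed in when it is done.

```bash
mkdir -p pics; ls; cat > h.py <<'E'
import numpy as np, cv2
from rig import robot, cams
def cam(n):
    c=cams.camera(n); d=c['depth']; h,w=d.shape
    f=h/2/np.tan(np.radians(c['fov_y'])/2)
    u,v=np.meshgrid(np.arange(w),np.arange(h))
    P=np.stack([(u-c['cx'])/f*d,(v-c['cy'])/f*d,d],-1)
    T=np.linalg.inv(c['view'])
    W=P@T[:3,:3].T+T[:3,3]; W[d==0]=np.nan
    return c,W
E
python3 - <<'E'
from h import *
np.set_printoptions(precision=3,suppress=True)
o=robot.get_obs();print(o['time'],o['position'],o['tool_rot'])
a=[]
for n in("scene","top"):
    c,W=cam(n);np.savez(n+'.npz',W=W,c=c['color'],view=c['view']);cv2.imwrite(f'pics/{n}.png',c['color']);print(n,c['fov_y'],c['cx'],c['cy'],np.linalg.inv(c['view']))
E
```

```text
pics
0.0 [0.149 0.606 0.239] [ 0.12   0.993 -0.001 -0.   ]
scene 51.86297138556248 316.3034496995111 243.10292308626723 [[ 0.703  0.437 -0.56   1.039]
 [ 0.71  -0.406  0.575 -0.47 ]
 [ 0.024 -0.803 -0.596  0.681]
 [ 0.     0.     0.     1.   ]]
top 46.585857738565515 321.3595554601671 240.4802726570724 [[ 0.005 -0.987  0.162  0.428]
 [-1.    -0.005 -0.     0.007]
 [ 0.001 -0.162 -0.987  1.091]
 [ 0.     0.     0.     1.   ]]
```

View pics/scene.png

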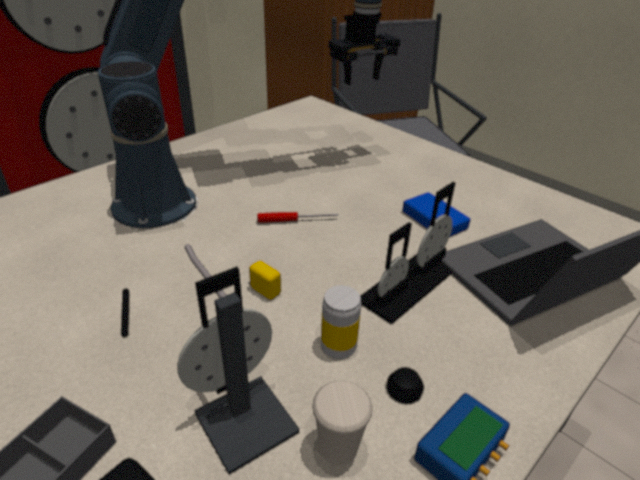

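View pics/top.png

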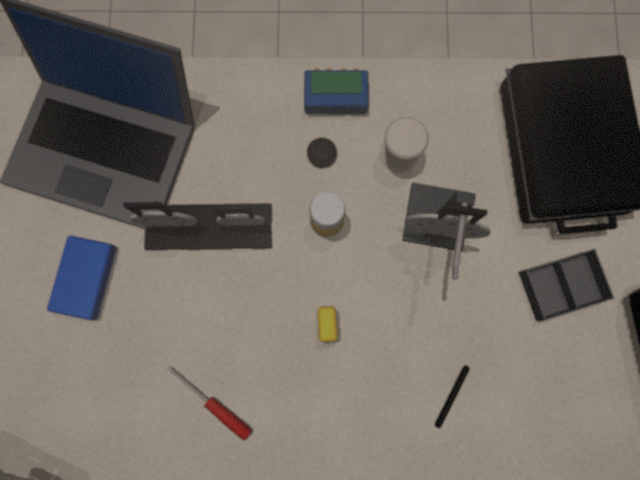

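The scene view shows the stand with the large cover at (235,300), the can at (340,320) and the rack with both covers at (415,250). In the top view the hook bar runs from (465,203) to (456,275). The medium handle is at about (148,209), the small one at (238,213), and the can top is at (327,210).

```bash
python3 - <<'E'
import numpy as np,cv2
np.set_printoptions(precision=4,suppress=True)
t=np.load('top.npz');W=t['W']
def roi(u0,u1,v0,v1,zlo,zhi,name):
    P=W[v0:v1,u0:u1].reshape(-1,3);P=P[(P[:,2]>zlo)&(P[:,2]<zhi)]
    r=cv2.minAreaRect((P[:,:2]*1000).astype(np.float32)) if len(P)>3 else None
    print(name,len(P),np.median(P,0),'z95',np.percentile(P[:,2],95) if len(P) else 0,r)
roi(115,205,195,235,.19,.3,'med handle')
roi(205,280,195,235,.16,.3,'small handle')
roi(430,500,190,230,.26,.31,'large handle')
roi(440,475,225,290,.2,.29,'hook')
roi(300,350,185,240,.1,.14,'can')
roi(140,280,200,255,.006,.02,'rack')
roi(400,480,180,260,.006,.02,'foot')
for n in('med','small'):pass
P=W[225:290,440:475].reshape(-1,3);P=P[(P[:,2]>.2)&(P[:,2]<.29)];P=P[np.argsort(P[:,0])]
print(P[::max(1,len(P)//12)])
# line fit direction
for (u0,u1,lo,hi) in((115,205,.19,.3),(205,280,.16,.3),(430,500,.26,.31)):
    P=W[190:240,u0:u1].reshape(-1,3);P=P[(P[:,2]>lo)&(P[:,2]<hi)]
    zt=np.percentile(P[:,2],90);Q=P[P[:,2]>zt-.012]
    l=cv2.fitLine(Q[:,:2].astype(np.float32),cv2.DIST_HUBER,0,.01,.01).ravel();print(len(Q),zt,l,Q.min(0),Q.max(0),np.median(Q,0))
E
```

```text
med handle 258 [0.6308 0.2993 0.2037] z95 0.20656097592148298 ((632.1211547851562, 299.87921142578125), (8.763471603393555, 59.87522888183594), 0.5198370218276978)
small handle 222 [0.6341 0.159  0.1741] z95 0.17690559478989637 ((634.72900390625, 159.59727478027344), (8.292515754699707, 59.9805908203125), 1.2062206268310547)
large handle 251 [ 0.6123 -0.2129  0.2675] z95 0.2701955458613542 ((612.7362670898438, -213.74868774414062), (59.940086364746094, 8.897661209106445), 80.02677917480469)
hook 368 [ 0.5502 -0.2019  0.2438] z95 0.25124443890750736 ((550.6759643554688, -202.73619079589844), (10.888046264648438, 87.01555633544922), 80.20977783203125)
can 1021 [ 0.6429 -0.0031  0.1184] z95 0.12137399444244845 ((645.01513671875, -2.7384567260742188), (64.47042846679688, 62.738502502441406), 55.72647476196289)
rack 3751 [0.6177 0.2318 0.0107] z95 0.015081499531744202 ((637.0213623046875, 234.933349609375), (98.14063262939453, 258.6681823730469), 0.7225708961486816)
foot 1720 [ 0.6751 -0.2016  0.011 ] z95 0.014289426087534729 ((656.015380859375, -221.4586181640625), (120.1482925415039, 120.59835815429688), 79.86135864257812)
[[ 0.508  -0.1941  0.2498]
 [ 0.5153 -0.1935  0.253 ]
 [ 0.5221 -0.1999  0.2466]
 [ 0.5291 -0.1943  0.2387]
 [ 0.5361 -0.1978  0.2446]
 [ 0.5425 -0.2044  0.2433]
 [ 0.5498 -0.1994  0.2463]
 [ 0.5564 -0.2003  0.2434]
 [ 0.5633 -0.2     0.239 ]
 [ 0.5705 -0.2039  0.2433]
 [ 0.578  -0.2083  0.2452]
 [ 0.5842 -0.2084  0.2457]
 [ 0.5919 -0.2059  0.238 ]]
233 0.20607285027616637 [ 0.0162 -0.9999  0.6317  0.2993] [0.6276 0.2701 0.1942] [0.6364 0.3298 0.2092] [0.6314 0.2992 0.2039]
210 0.17639744257263193 [ 0.0144 -0.9999  0.6344  0.1599] [0.6301 0.1296 0.1646] [0.6386 0.1896 0.1784] [0.6344 0.1602 0.1743]
251 0.26971292464314056 [ 0.1582  0.9874  0.6104 -0.2232] [ 0.604  -0.2435  0.2601] [ 0.6218 -0.184   0.2713] [ 0.6123 -0.2129  0.2675]
```

```bash
python3 - <<'E'
import numpy as np,cv2
np.set_printoptions(precision=4,suppress=True)
t=np.load('top.npz');W=t['W'].reshape(-1,3);s=np.load('scene.npz')['W'].reshape(-1,3)
m=(np.hypot(W[:,0]-.632,W[:,1]-.3)<.2)&((W[:,0]>.66)|(W[:,1]>.34));print('max z near',np.nanpercentile(W[m,2],99.5))
for n,A in(('top',W),('scene',s)):
    k=(A[:,0]>.618)&(A[:,0]<.69)&(abs(A[:,1]+.215)<.05)
    Q=A[k&(A[:,2]>.225)&(A[:,2]<.252)];print(n,'post top',len(Q),Q.min(0) if len(Q) else 0,Q.max(0) if len(Q) else 0,cv2.minAreaRect((Q[:,:2]*1000).astype(np.float32)) if len(Q) else 0)
    Q=A[k&(A[:,2]>.05)&(A[:,2]<.2)];print(n,'post',len(Q),np.percentile(Q,[5,50,95],axis=0) if len(Q) else 0)
    H=A[(A[:,0]>.48)&(A[:,0]<.60)&(abs(A[:,1]+.2)<.03)&(A[:,2]>.225)&(A[:,2]<.265)]
    if len(H):
        l=cv2.fitLine(H[:,:2].astype(np.float32),cv2.DIST_HUBER,0,.01,.01).ravel();print('hook',len(H),l,np.degrees(np.arctan2(l[1],l[0])),np.percentile(H,[1,99],axis=0))
        for a in np.arange(.5,.6,.01):
            q=H[abs(H[:,0]-a)<.005]
            if len(q):print('%.3f'%a,len(q),np.median(q,0),q[:,2].max())
E
```

```text
max z near 0.03784427270431709
top post top 309 [ 0.6182 -0.2333  0.2254] [ 0.6484 -0.1843  0.2519] ((634.9163208007812, -208.12210083007812), (27.006959915161133, 51.63776397705078), 7.422380447387695)
top post 138 [[ 0.6183 -0.2236  0.1066]
 [ 0.6268 -0.204   0.1698]
 [ 0.6466 -0.1661  0.1947]]
hook 394 [ 0.9829 -0.1839  0.575  -0.2064] -10.598737 [[ 0.5094 -0.2142  0.2381]
 [ 0.5987 -0.1922  0.2533]]
0.510 29 [ 0.5112 -0.1954  0.2512] 0.2539548341104634
0.520 41 [ 0.5202 -0.1959  0.2485] 0.25412838979234564
0.530 47 [ 0.5301 -0.1976  0.2436] 0.24672801061619476
0.540 42 [ 0.5397 -0.1996  0.2436] 0.2465052116518447
0.550 46 [ 0.5499 -0.2013  0.2433] 0.24679925071329845
0.560 42 [ 0.5598 -0.2036  0.2434] 0.24714958300649514
0.570 41 [ 0.5702 -0.2048  0.2429] 0.2468046789197329
0.580 46 [ 0.58   -0.2069  0.2431] 0.2468321566315842
0.590 42 [ 0.5909 -0.2086  0.2429] 0.24670205980291104
scene post top 716 [ 0.618  -0.2343  0.225 ] [ 0.6508 -0.1843  0.2519] ((633.4534301757812, -209.42543029785156), (46.10374450683594, 33.72603225708008), 81.5573501586914)
scene post 2516 [[ 0.6226 -0.2332  0.0621]
 [ 0.6448 -0.2145  0.1319]
 [ 0.6494 -0.1686  0.1914]]
hook 280 [ 0.9841 -0.1779  0.5452 -0.2026] -10.246298 [[ 0.5119 -0.2114  0.2388]
 [ 0.5819 -0.1933  0.2535]]
0.510 12 [ 0.5139 -0.1966  0.2522] 0.25409539855341245
0.520 53 [ 0.5201 -0.1987  0.2494] 0.2543191067387444
0.530 43 [ 0.5289 -0.2     0.2441] 0.24808799297720552
0.540 34 [ 0.5393 -0.2021  0.2436] 0.24538065880155285
0.550 36 [ 0.55   -0.2038  0.2439] 0.24611469272376102
0.560 37 [ 0.5604 -0.2059  0.2437] 0.24629245981092418
0.570 38 [ 0.5703 -0.2077  0.2434] 0.24543619487020024
0.580 27 [ 0.5789 -0.2082  0.244 ] 0.24575642889246901
```

```bash
python3 -m pendant '[{"jaw":1,"linear":[0,0,-0.3],"twist":6.85},{"jaw":1,"linear":[0,0,-0.3],"twist":6.85},{"jaw":1,"linear":[0,0,-0.3],"twist":6.85},{"jaw":1,"linear":[0,0,-0.3],"twist":6.85},{"jaw":1,"linear":[0,0,0],"twist":6.85},{"jaw":1,"linear":[0,0,0],"twist":6.85},{"jaw":1,"linear":[0,0,0],"twist":6.85},{"jaw":1,"linear":[0,0,0],"twist":6.85},{"jaw":1,"linear":[0,0,0],"twist":6.85},{"jaw":1,"linear":[0,0,0],"twist":6.85},{"jaw":1,"linear":[0,0,0],"twist":6.85},{"jaw":1,"linear":[0,0,0],"twist":0}]' 30
```

```text
time: 1.1
position: [0.1489, 0.6066, 0.251]
tool_rot: [0.703, 0.712, -0.001, 0.0]
ft_force: [-0.1, 0.0, 0.5]
grip_width: 0.0869
grip_force: 0.0
```

```bash
python3 -m pendant '[{"jaw":1,"linear":[-2,3.2,0],"twist":0},{"jaw":1,"linear":[-2,3.2,0],"twist":0},{"jaw":1,"linear":[-2,3.2,0],"twist":0},{"jaw":1,"linear":[-2,3.2,0],"twist":0},{"jaw":1,"linear":[-2,3.2,0],"twist":0},{"jaw":1,"linear":[-2,3.2,0],"twist":0},{"jaw":1,"linear":[-2,3.2,0],"twist":0},{"jaw":1,"linear":[-2,3.2,0],"twist":0},{"jaw":1,"linear":[-2,3.2,0],"twist":0},{"jaw":1,"linear":[-2,3.2,0],"twist":0},{"jaw":1,"linear":[-2,3.2,0],"twist":0},{"jaw":1,"linear":[-2,3.2,0],"twist":0}]'
```

```text
time: 2.1
position: [0.5377, 0.3714, 0.2512]
tool_rot: [0.701, 0.714, -0.0, -0.0]
ft_force: [0.2, 1.0, -0.5]
grip_width: 0.0871
grip_force: 0.0
```

```bash
python3 -m pendant '[{"jaw":1,"linear":[-1.85,2.32,0],"twist":0},{"jaw":1,"linear":[-1.85,2.32,0],"twist":0},{"jaw":1,"linear":[-1.85,2.32,0],"twist":0},{"jaw":1,"linear":[-1.85,2.32,0],"twist":0},{"jaw":1,"linear":[0,0,0],"twist":0},{"jaw":1,"linear":[0,0,0],"twist":0},{"jaw":1,"linear":[0,0,0],"twist":0}]'
python3 - <<'E'
from h import *
c,W=cam('wrist');cv2.imwrite('pics/w1.png',c['color'])
P=W.reshape(-1,3);Q=P[(P[:,2]>.194)&(P[:,2]<.212)&(abs(P[:,1]-.3)<.05)&(abs(P[:,0]-.632)<.025)]
print(len(Q),cv2.minAreaRect((Q[:,:2]*1000).astype(np.float32)),Q[:,2].max(), robot.get_obs()['position'])
E
```

```text
time: 2.68
position: [0.6296, 0.3002, 0.2509]
tool_rot: [0.701, 0.713, -0.001, -0.001]
ft_force: [0.0, -0.1, 0.6]
grip_width: 0.087
grip_force: 0.0
1318 ((632.1401977539062, 301.9687805175781), (8.011648178100586, 60.06365203857422), 1.1615339517593384) 0.20776392455061568 [0.62923466 0.30070119 0.25112339]
```

View pics/w1.png

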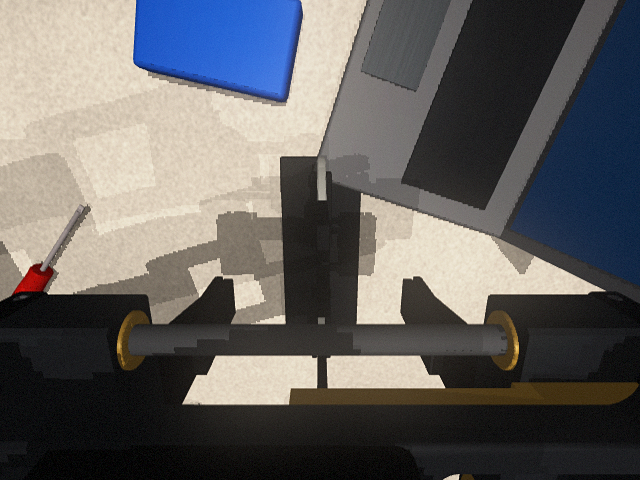

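The wrist view shows the medium handle edge-on, centred between the open fingers at about (322,340). The bar is at (0.632, 0.301), so I go down and grip it.

```bash
python3 -m pendant '[{"jaw":1,"linear":[0,0.25,1.0],"twist":0},{"jaw":1,"linear":[0,0,2.0],"twist":0},{"jaw":1,"linear":[0,0,1.5],"twist":0},{"jaw":1,"linear":[0,0,0.5],"twist":0},{"jaw":0.3,"linear":[0,0,0],"twist":0},{"jaw":0.3,"linear":[0,0,0],"twist":0},{"jaw":0,"linear":[0,0,0],"twist":0},{"jaw":0,"linear":[0,0,0],"twist":0},{"jaw":0,"linear":[0,0,0],"twist":0},{"jaw":0,"linear":[0,0,0],"twist":0},{"jaw":0,"linear":[0,0,0],"twist":0},{"jaw":0,"linear":[0,0,0],"twist":0}]' 30
```

```text
time: 3.73
position: [0.6331, 0.3001, 0.2018]
tool_rot: [0.702, 0.712, 0.0, 0.0]
ft_force: [-0.3, -0.5, 0.4]
grip_width: 0.0418
grip_force: 0.0
```

```bash
python3 -m pendant '[{"jaw":0,"linear":[0,0,0],"twist":0},{"jaw":0,"linear":[0,0,0],"twist":0},{"jaw":0,"linear":[0,0,0],"twist":0},{"jaw":0,"linear":[0,0,0],"twist":0},{"jaw":0,"linear":[0,0,0],"twist":0},{"jaw":0,"linear":[0,0,0],"twist":0},{"jaw":0,"linear":[0,0,0],"twist":0},{"jaw":0,"linear":[0,0,0],"twist":0},{"jaw":0,"linear":[0,0,0],"twist":0}]' 30
```

```text
time: 4.48
position: [0.6329, 0.3001, 0.2015]
tool_rot: [0.702, 0.712, -0.0, -0.0]
ft_force: [-0.1, -0.6, 0.3]
grip_width: 0.0078
grip_force: 30.0
```

```bash
python3 -m pendant '[{"jaw":0,"linear":[0,0,-0.5],"twist":0},{"jaw":0,"linear":[0,0,-1],"twist":0},{"jaw":0,"linear":[0,0,-1],"twist":0},{"jaw":0,"linear":[0,0,-1.5],"twist":0},{"jaw":0,"linear":[0,0,-2],"twist":0},{"jaw":0,"linear":[0,0,-2],"twist":0},{"jaw":0,"linear":[0,0,-2],"twist":0},{"jaw":0,"linear":[0,0,-2],"twist":0},{"jaw":0,"linear":[0,0,-1.5],"twist":0},{"jaw":0,"linear":[0,0,-1],"twist":0},{"jaw":0,"linear":[0,0,0],"twist":0},{"jaw":0,"linear":[0,0,0],"twist":0}]'
```

```text
time: 5.48
position: [0.6329, 0.3001, 0.3473]
tool_rot: [0.702, 0.712, 0.001, 0.0]
ft_force: [0.1, -0.2, -2.2]
grip_width: 0.0079
grip_force: 30.0
```

```bash
python3 -m pendant '[{"jaw":0,"linear":[0,-1,0],"twist":0},{"jaw":0,"linear":[0,-2,0],"twist":0},{"jaw":0,"linear":[0,-3,0],"twist":0},{"jaw":0,"linear":[-1,-3,0],"twist":0},{"jaw":0,"linear":[-2,-3,0],"twist":0},{"jaw":0,"linear":[-3,-2.2,0],"twist":0},{"jaw":0,"linear":[-3,-2,0],"twist":0},{"jaw":0,"linear":[-3,-1,0],"twist":0},{"jaw":0,"linear":[-3,0,0],"twist":1},{"jaw":0,"linear":[-3,0,0],"twist":1},{"jaw":0,"linear":[-3,0,0],"twist":1},{"jaw":0,"linear":[-3,0,0],"twist":1}]'
python3 -m pendant '[{"jaw":0,"linear":[-3,0,0],"twist":1},{"jaw":0,"linear":[-3,0,0],"twist":1},{"jaw":0,"linear":[-3,0,0],"twist":1},{"jaw":0,"linear":[-3,0,0],"twist":1},{"jaw":0,"linear":[-3,0,0],"twist":1},{"jaw":0,"linear":[-3,0,0],"twist":1},{"jaw":0,"linear":[-2,0,0],"twist":1},{"jaw":0,"linear":[-1,0,0],"twist":0},{"jaw":0,"linear":[0,0,0],"twist":0},{"jaw":0,"linear":[0,0,0],"twist":0}]'
```

```text
time: 6.48
position: [0.4602, 0.0564, 0.3454]
tool_rot: [0.726, 0.687, -0.001, -0.001]
ft_force: [0.8, -0.3, -1.6]
grip_width: 0.008
grip_force: 30.0
time: 7.32
position: [0.4382, -0.1503, 0.3458]
tool_rot: [0.767, 0.642, 0.0, -0.001]
ft_force: [-0.2, -0.0, -1.6]
grip_width: 0.0079
grip_force: 30.0
```

```bash
python3 -m pendant '[{"jaw":0,"linear":[-1,0,1],"twist":0},{"jaw":0,"linear":[-1,0,1.8],"twist":0},{"jaw":0,"linear":[-0.6,0,2],"twist":0},{"jaw":0,"linear":[-0.5,0,1],"twist":0},{"jaw":0,"linear":[0,0,0],"twist":0},{"jaw":0,"linear":[0,0,0],"twist":0},{"jaw":0,"linear":[0,0,0],"twist":0}]'
python3 - <<'E'
from h import *
np.set_printoptions(precision=4,suppress=True)
c,W=cam('scene');cv2.imwrite('pics/s2.png',cv2.resize(c['color'][180:430,60:360],None,fx=2,fy=2))
p=robot.get_obs()['position'];print(p)
R=np.array([[.984,-.179],[.179,.984]]);H=np.array([.579,-.2075])
L=W.copy();L[...,:2]=(W[...,:2]-H)@R.T;P=L.reshape(-1,3)
print('tcp loc',R@(p[:2]-H))
q=P[(abs(P[:,0]+.149)<.012)&(abs(P[:,1])<.06)]
b=q[(q[:,2]>.23)&(q[:,2]<.3)];
for z in np.arange(.215,.3,.006):
    r=q[abs(q[:,2]-z)<.003]
    if len(r):print('%.3f'%z,len(r),r[:,1].min(),r[:,1].max(),np.median(r[:,0]))
E
```

```text
time: 7.9
position: [0.4339, -0.1806, 0.2892]
tool_rot: [0.766, 0.642, 0.0, 0.0]
ft_force: [0.7, -0.0, -1.2]
grip_width: 0.0079
grip_force: 30.0
[ 0.434  -0.1808  0.2894]
tcp loc [-0.1474  0.0003]
0.215 141 -0.03326165333362314 0.03558792678297338 -0.1432996739042584
0.221 146 -0.028641296625997237 0.031540599431136226 -0.1436847275425398
0.227 46 -0.02888283222942405 0.03105848532098876 -0.14291810383306242
0.233 36 -0.028723018017129773 0.030941329615950856 -0.14321202941696864
0.239 42 -0.029123224582318377 0.031032694305375183 -0.1431159068101241
0.245 41 -0.02890587020983307 0.030753466054114127 -0.1426972160622358
0.251 43 -0.02912705134097857 0.030718363952241822 -0.14289132143423885
0.257 43 -0.02905202219156295 0.029849681386705348 -0.14288844219089372
0.263 38 -0.02890010264902683 0.031477644154353675 -0.14316179943232943
0.269 59 -0.02910548138357373 0.030606544726714646 -0.1426228768182617
0.275 83 -0.028786258991028907 0.031156466026914614 -0.14248568348274038
0.281 89 -0.028978677056205604 0.031486710977244904 -0.14299581719849583
0.287 88 -0.028866136943449715 0.030357540146906826 -0.1427509911129145
0.293 63 -0.02858585014197016 0.029291101811833423 -0.14304558826070618
```

View pics/s2.png

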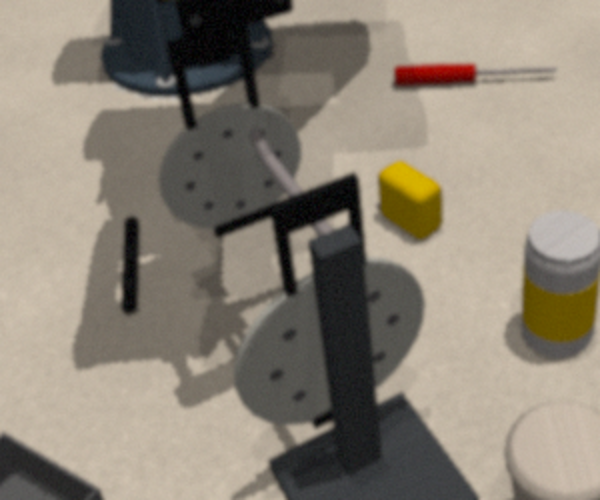

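```bash
python3 -m pendant '[{"jaw":0,"linear":[0,0.7,0],"twist":0},{"jaw":0,"linear":[0,1.5,0],"twist":0},{"jaw":0,"linear":[0,2,0],"twist":0},{"jaw":0,"linear":[0,2,0],"twist":0},{"jaw":0,"linear":[0,2,0],"twist":0},{"jaw":0,"linear":[0,2,0],"twist":0},{"jaw":0,"linear":[0,2,0],"twist":0},{"jaw":0,"linear":[0,1.7,0],"twist":0},{"jaw":0,"linear":[0,1,0],"twist":0},{"jaw":0,"linear":[0,0,0],"twist":0},{"jaw":0,"linear":[0,0,0],"twist":0},{"jaw":0,"linear":[0,0,0],"twist":0}]'
python3 - <<'E'
from h import *
R=np.array([[.984,-.179],[.179,.984]]);H=np.array([.579,-.2075])
o=robot.get_obs();p=o['position'];print(R@(p[:2]-H),p[2],o['ft_force'])
E
```

```text
time: 8.95
position: [0.5794, -0.2073, 0.2886]
tool_rot: [0.767, 0.642, -0.0, -0.0]
ft_force: [-0.1, -0.2, -1.1]
grip_width: 0.0078
grip_force: 30.0
[0.00037606 0.00028295] 0.2885910683936872 [-0.08166202 -0.21730443 -1.09319565]
```

```bash
python3 -m pendant '[{"jaw":0,"linear":[0,0,0.5],"twist":0},{"jaw":0,"linear":[0,0,0.8],"twist":0},{"jaw":0,"linear":[0,0,0.6],"twist":0},{"jaw":0,"linear":[0,0,0.3],"twist":0},{"jaw":0,"linear":[0,0,0.15],"twist":0},{"jaw":0,"linear":[0,0,0],"twist":0},{"jaw":0,"linear":[0,0,0],"twist":0},{"jaw":0,"linear":[0,0,0],"twist":0}]'
```

```text
time: 9.62
position: [0.5802, -0.208, 0.2652]
tool_rot: [0.767, 0.642, 0.0, 0.0]
ft_force: [-0.3, -0.7, -1.4]
grip_width: 0.0078
grip_force: 30.0
```

```bash
python3 -m pendant '[{"jaw":0,"linear":[0,0,0.1],"twist":0},{"jaw":0,"linear":[0,0,0],"twist":0},{"jaw":0,"linear":[0,0,0],"twist":0}]'
```

```text
time: 9.87
position: [0.5803, -0.208, 0.2644]
tool_rot: [0.767, 0.642, 0.0, 0.001]
ft_force: [0.4, -0.4, -0.3]
grip_width: 0.0081
grip_force: 30.0
```

```bash
python3 -m pendant '[{"jaw":0.13,"linear":[0,0,0],"twist":0},{"jaw":0.18,"linear":[0,0,0],"twist":0},{"jaw":0.18,"linear":[0,0,0],"twist":0},{"jaw":0.18,"linear":[0,0,0],"twist":0},{"jaw":0.18,"linear":[0,0,0],"twist":0},{"jaw":0.18,"linear":[0,0,0],"twist":0}]'
python3 -m pendant '[{"jaw":0.18,"linear":[0,0,-0.5],"twist":0},{"jaw":0.18,"linear":[0,0,-0.7],"twist":0},{"jaw":0.18,"linear":[0,0,-1],"twist":0},{"jaw":0.18,"linear":[0,0,-2],"twist":0},{"jaw":0.18,"linear":[0,0,-3],"twist":0},{"jaw":0.18,"linear":[0,-1,-2],"twist":0},{"jaw":0.18,"linear":[0,-1,0],"twist":0},{"jaw":0.18,"linear":[0,0,0],"twist":0}]'
python3 - <<'E'
from h import *
np.set_printoptions(precision=4,suppress=True)
c,W=cam('scene');cv2.imwrite('pics/s3.png',cv2.resize(c['color'][180:430,60:360],None,fx=2,fy=2))
c,W=cam('top');R=np.array([[.984,-.179],[.179,.984]]);H=np.array([.579,-.2075])
L=W.copy();L[...,:2]=(W[...,:2]-H)@R.T;P=L.reshape(-1,3);np.save('L3.npy',L)
q=P[(abs(P[:,1])<.04)&(abs(P[:,0])<.05)&(P[:,2]>.258)&(P[:,2]<.28)]
print(np.histogram(q[:,0],np.arange(-.05,.055,.005)),q[:,2].max())
E
```

```text
time: 10.37
position: [0.58, -0.2078, 0.2641]
tool_rot: [0.767, 0.642, 0.0, 0.0]
ft_force: [0.1, 0.1, 0.6]
grip_width: 0.0156
grip_force: 0.0
time: 11.03
position: [0.5593, -0.2041, 0.3584]
tool_rot: [0.767, 0.642, 0.0, 0.001]
ft_force: [0.7, 0.3, -0.1]
grip_width: 0.0156
grip_force: 0.0
(array([ 0,  0,  0,  0,  0,  0,  0,  0,  0, 49, 59,  7,  0,  0,  0,  4, 84,
       35,  0,  0]), array([-0.05 , -0.045, -0.04 , -0.035, -0.03 , -0.025, -0.02 , -0.015,
       -0.01 , -0.005, -0.   ,  0.005,  0.01 ,  0.015,  0.02 ,  0.025,
        0.03 ,  0.035,  0.04 ,  0.045,  0.05 ])) 0.27185440112571824
```

View pics/s3.png

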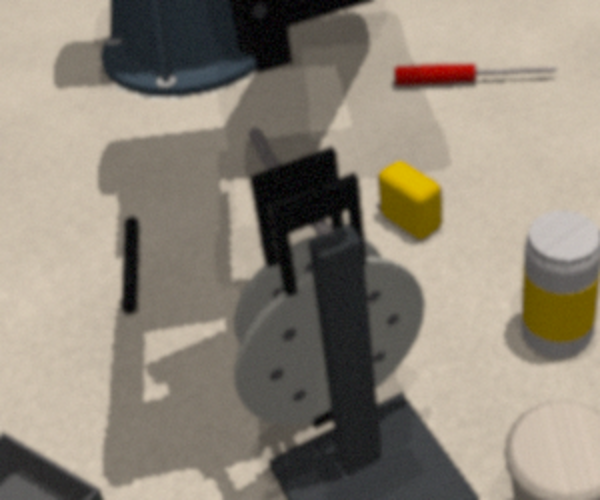

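The medium cover hangs upright at about +1 mm along the hook, with the large one behind it at +35 mm. Next is the small cover.

```bash
python3 -m pendant '[{"jaw":0.18,"linear":[2,0.08,0],"twist":0},{"jaw":0.18,"linear":[3.4,0.08,0],"twist":0},{"jaw":0.6,"linear":[3.5,0.08,0],"twist":0},{"jaw":0.6,"linear":[3.5,0.08,0],"twist":0},{"jaw":0.6,"linear":[3.5,0.08,0],"twist":0},{"jaw":0.6,"linear":[3.5,0.08,0],"twist":0},{"jaw":0.6,"linear":[3.5,0.08,0],"twist":0},{"jaw":0.6,"linear":[3.5,0.08,0],"twist":0},{"jaw":0.6,"linear":[3.5,0.08,0],"twist":0},{"jaw":0.6,"linear":[3.5,0.08,0],"twist":0},{"jaw":0.6,"linear":[2.5,0.08,0],"twist":0},{"jaw":0.6,"linear":[1.2,0.08,0],"twist":0}]'
python3 -m pendant '[{"jaw":0.6,"linear":[0,0,1],"twist":-4},{"jaw":0.6,"linear":[0,0,3],"twist":-4},{"jaw":0.6,"linear":[0,0,3.5],"twist":-3.1},{"jaw":0.6,"linear":[0,0,2.5],"twist":0},{"jaw":0.6,"linear":[0,0,1],"twist":0},{"jaw":0.6,"linear":[0,0,0],"twist":0},{"jaw":0.6,"linear":[0,0,0],"twist":0}]'
python3 - <<'E'
from h import *
c,W=cam('wrist')
P=W.reshape(-1,3);Q=P[(P[:,2]>.164)&(P[:,2]<.182)&(abs(P[:,1]-.16)<.05)&(abs(P[:,0]-.634)<.018)]
print(len(Q),cv2.minAreaRect((Q[:,:2]*1000).astype(np.float32)),Q[:,2].max(), robot.get_obs()['position'])
E
```

```text
time: 12.13
position: [0.6348, 0.1629, 0.3539]
tool_rot: [0.766, 0.643, -0.001, -0.001]
ft_force: [0.4, -0.2, -0.2]
grip_width: 0.0516
grip_force: 0.0
time: 12.72
position: [0.6355, 0.1587, 0.2459]
tool_rot: [0.701, 0.713, -0.0, -0.0]
ft_force: [0.6, 0.5, 0.6]
grip_width: 0.0523
grip_force: 0.0
1053 ((634.978271484375, 161.57009887695312), (7.62165641784668, 59.64181137084961), 0.8753136396408081) 0.17775824299645968 [0.6362984  0.15888743 0.24730418]
```

```bash
python3 -m pendant '[{"jaw":0.6,"linear":[0.15,-0.1,1],"twist":0},{"jaw":0.6,"linear":[0,0,2],"twist":0},{"jaw":0.6,"linear":[0,0,2],"twist":0},{"jaw":0.6,"linear":[0,0,1.5],"twist":0},{"jaw":0.6,"linear":[0,0,0.7],"twist":0},{"jaw":0.6,"linear":[0,0,0.25],"twist":0},{"jaw":0.3,"linear":[0,0,0],"twist":0},{"jaw":0,"linear":[0,0,0],"twist":0},{"jaw":0,"linear":[0,0,0],"twist":0},{"jaw":0,"linear":[0,0,0],"twist":0},{"jaw":0,"linear":[0,0,0],"twist":0},{"jaw":0,"linear":[0,0,0],"twist":0}]' 30
python3 -m pendant '[{"jaw":0,"linear":[0,0,0],"twist":0},{"jaw":0,"linear":[0,0,0],"twist":0},{"jaw":0,"linear":[0,0,0],"twist":0},{"jaw":0,"linear":[0,0,0],"twist":0},{"jaw":0,"linear":[0,0,0],"twist":0},{"jaw":0,"linear":[0,0,0],"twist":0}]' 30
```

```text
time: 13.77
position: [0.6343, 0.1608, 0.1721]
tool_rot: [0.701, 0.713, 0.0, 0.0]
ft_force: [-0.6, -0.6, 0.2]
grip_width: 0.02
grip_force: 0.0
time: 14.27
position: [0.6342, 0.1607, 0.1717]
tool_rot: [0.701, 0.713, 0.0, 0.0]
ft_force: [-0.5, -0.5, 1.1]
grip_width: 0.0078
grip_force: 30.1
```

```bash
python3 -m pendant '[{"jaw":0,"linear":[0,0,-0.5],"twist":0},{"jaw":0,"linear":[0,0,-1],"twist":0},{"jaw":0,"linear":[0,0,-1],"twist":0},{"jaw":0,"linear":[0,0,-1.5],"twist":0},{"jaw":0,"linear":[0,0,-2],"twist":0},{"jaw":0,"linear":[0,0,-2],"twist":0},{"jaw":0,"linear":[0,0,-2],"twist":0},{"jaw":0,"linear":[0,0,-2],"twist":0},{"jaw":0,"linear":[0,0,-2],"twist":0},{"jaw":0,"linear":[0,0,-1],"twist":0},{"jaw":0,"linear":[0,0,0],"twist":0},{"jaw":0,"linear":[0,0,0],"twist":0}]'
python3 -m pendant '[{"jaw":0,"linear":[0,-1,0],"twist":0},{"jaw":0,"linear":[0,-2,0],"twist":0},{"jaw":0,"linear":[0,-3,0],"twist":0},{"jaw":0,"linear":[0,-3,0],"twist":0},{"jaw":0,"linear":[0,-3,0],"twist":0},{"jaw":0,"linear":[-1,-3,0],"twist":0},{"jaw":0,"linear":[-2,-2.2,0],"twist":0},{"jaw":0,"linear":[-3,-1,0],"twist":1},{"jaw":0,"linear":[-3,0,0],"twist":1},{"jaw":0,"linear":[-3,0,0],"twist":1},{"jaw":0,"linear":[-3,0,0],"twist":1},{"jaw":0,"linear":[-3,0,0],"twist":1}]'
python3 -m pendant '[{"jaw":0,"linear":[-3,0,0],"twist":1},{"jaw":0,"linear":[-3,0,0],"twist":1},{"jaw":0,"linear":[-3,0,0],"twist":1},{"jaw":0,"linear":[-3,0,0],"twist":1},{"jaw":0,"linear":[-2.5,0,0],"twist":1},{"jaw":0,"linear":[-1.5,0,0],"twist":1},{"jaw":0,"linear":[0,0,0],"twist":0},{"jaw":0,"linear":[0,0,0],"twist":0},{"jaw":0,"linear":[0,0,0],"twist":0}]'
cat >> h.py <<'E'
def loc():
    R=np.array([[.984,-.179],[.179,.984]]);H=np.array([.579,-.2075])
    o=robot.get_obs();p=o['position'];print('loc',R@(p[:2]-H),p[2],o['ft_force'],o['time'])
E
python3 -c "from h import *;loc()"
```

```text
time: 15.27
position: [0.6338, 0.1607, 0.3221]
tool_rot: [0.701, 0.713, 0.0, 0.0]
ft_force: [-0.6, -0.5, -0.8]
grip_width: 0.0079
grip_force: 30.1
time: 16.27
position: [0.4484, -0.0231, 0.3202]
tool_rot: [0.732, 0.682, -0.001, -0.001]
ft_force: [0.6, 0.4, -0.5]
grip_width: 0.0075
grip_force: 30.0
time: 17.02
position: [0.4317, -0.1801, 0.3205]
tool_rot: [0.766, 0.643, -0.0, -0.002]
ft_force: [-0.7, 0.7, -0.5]
grip_width: 0.0078
grip_force: 30.1
loc [-0.14987586  0.00058663] 0.32054723611822383 [-0.67500171  0.67833649 -0.52306444] 17.0167
```

```bash
python3 -m pendant '[{"jaw":0,"linear":[0,0.5,0.8],"twist":0},{"jaw":0,"linear":[0,0.5,1.2],"twist":0},{"jaw":0,"linear":[0,0.5,0.9],"twist":0},{"jaw":0,"linear":[0,0.5,0.3],"twist":0},{"jaw":0,"linear":[0,0,0],"twist":0}]'
python3 -m pendant '[{"jaw":0,"linear":[0,1,0],"twist":0},{"jaw":0,"linear":[0,2,0],"twist":0},{"jaw":0,"linear":[0,2,0],"twist":0},{"jaw":0,"linear":[0,2,0],"twist":0},{"jaw":0,"linear":[0,2,0],"twist":0},{"jaw":0,"linear":[0,1,0],"twist":0},{"jaw":0,"linear":[0,0,0],"twist":0},{"jaw":0,"linear":[0,0,0],"twist":0},{"jaw":0,"linear":[0,0,0],"twist":0}]'
python3 -c "from h import *;loc()"
```

```text
time: 17.43
position: [0.4527, -0.184, 0.2883]
tool_rot: [0.766, 0.643, -0.0, -0.001]
ft_force: [0.1, 0.3, -0.2]
grip_width: 0.008
grip_force: 30.1
time: 18.18
position: [0.5495, -0.2017, 0.2894]
tool_rot: [0.766, 0.643, -0.0, -0.001]
ft_force: [-1.1, 0.3, -0.7]
grip_width: 0.0075
grip_force: 30.0
loc [-0.03004423  0.0004749 ] 0.2893934196650635 [-1.13284916  0.30434861 -0.68301947] 18.1833
```

```bash
python3 -m pendant '[{"jaw":0,"linear":[0,0.1,0.5],"twist":0},{"jaw":0,"linear":[0,0,0.8],"twist":0},{"jaw":0,"linear":[0,0,0.6],"twist":0},{"jaw":0,"linear":[0,0,0.3],"twist":0},{"jaw":0,"linear":[0,0,0.15],"twist":0},{"jaw":0,"linear":[0,0,0.05],"twist":0},{"jaw":0,"linear":[0,0,0],"twist":0},{"jaw":0,"linear":[0,0,0],"twist":0}]'
python3 -c "from h import *;loc()"
```

```text
time: 18.85
position: [0.5517, -0.2024, 0.2657]
tool_rot: [0.766, 0.642, 0.0, 0.0]
ft_force: [0.4, -0.7, -0.8]
grip_width: 0.0077
grip_force: 30.0
loc [-0.02778333  0.00011161] 0.26572871125412517 [ 0.41485363 -0.70770291 -0.7863934 ] 18.85
```

```bash
python3 -m pendant '[{"jaw":0,"linear":[0,-0.05,0.12],"twist":0},{"jaw":0,"linear":[0,0,0],"twist":0},{"jaw":0,"linear":[0,0,0],"twist":0}]'
python3 -c "from h import *;loc()"
```

```text
time: 19.1
position: [0.5512, -0.2023, 0.2646]
tool_rot: [0.766, 0.642, 0.0, 0.0]
ft_force: [0.6, 0.1, -0.6]
grip_width: 0.0076
grip_force: 30.0
loc [-0.02828335  0.0001088 ] 0.2645815886981861 [ 0.63018083  0.14046388 -0.57060314] 19.1
```

```bash
python3 -m pendant '[{"jaw":0.12,"linear":[0,0,0],"twist":0},{"jaw":0.15,"linear":[0,0,0],"twist":0},{"jaw":0.15,"linear":[0,0,0],"twist":0},{"jaw":0.15,"linear":[0,0,0],"twist":0},{"jaw":0.15,"linear":[0,0,0],"twist":0},{"jaw":0.15,"linear":[0,0,0],"twist":0}]'
python3 -m pendant '[{"jaw":0.15,"linear":[0,0,-0.4],"twist":0},{"jaw":0.15,"linear":[0,0,-0.7],"twist":0},{"jaw":0.15,"linear":[0,0,-1],"twist":0},{"jaw":0.15,"linear":[0,0,-2],"twist":0},{"jaw":0.15,"linear":[0,-1,-3],"twist":0},{"jaw":0.15,"linear":[0,-4,-1],"twist":0},{"jaw":0.15,"linear":[0,-4,0],"twist":0},{"jaw":0.15,"linear":[0,-2,0],"twist":0},{"jaw":0.15,"linear":[0,0,0],"twist":0},{"jaw":0.15,"linear":[0,0,0],"twist":0},{"jaw":0.15,"linear":[0,0,0],"twist":0}]'
python3 - <<'E'
from h import *
c,W=cam('scene');cv2.imwrite('pics/s4.png',cv2.resize(c['color'][180:430,60:360],None,fx=2,fy=2))
c,W=cam('top');R=np.array([[.984,-.179],[.179,.984]]);H=np.array([.579,-.2075])
L=W.copy();L[...,:2]=(W[...,:2]-H)@R.T;P=L.reshape(-1,3)
q=P[(abs(P[:,1])<.04)&(abs(P[:,0])<.05)&(P[:,2]>.258)&(P[:,2]<.28)]
for a,b in((-.045,-.015),(-.015,.018),(.018,.05)):
    r=q[(q[:,0]>a)&(q[:,0]<b)];print(len(r),r.mean(0),r[:,1].min(),r[:,1].max(),r[:,2].max())
E
```

```text
time: 19.6
position: [0.551, -0.2022, 0.2644]
tool_rot: [0.766, 0.642, 0.0, -0.0]
ft_force: [-0.9, 0.2, -0.1]
grip_width: 0.0131
grip_force: 0.0
time: 20.52
position: [0.4439, -0.1837, 0.3465]
tool_rot: [0.766, 0.642, 0.001, 0.002]
ft_force: [-0.3, -0.1, 0.3]
grip_width: 0.0129
grip_force: 0.0
98 [-0.02904107  0.01899121  0.26701845] 0.007533816996320275 0.029912003664147906 0.27084533859572146
259 [0.00074599 0.00145993 0.26688628] -0.029418336879571773 0.03044526199600323 0.2723179622139148
267 [0.0335691  0.00063632 0.26664413] -0.03000050430187092 0.02996213123801157 0.2719858597574921
```

View pics/s4.png

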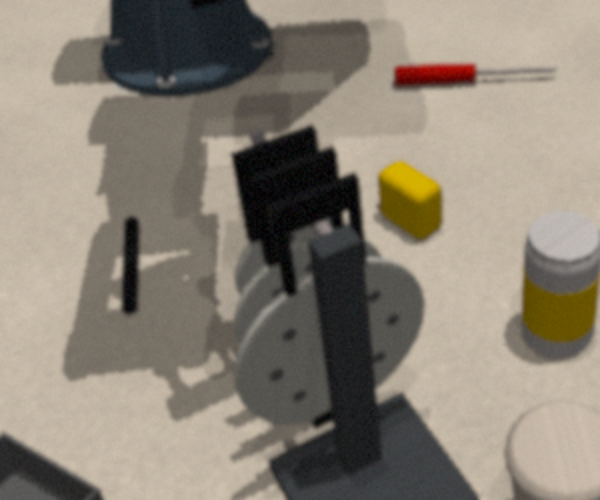

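All three covers hang upright at about -29, +1 and +34 mm along the hook. The can is standing and the arm is clear, so I hand in.

```bash
python3 -c "from rig import robot;print(robot.hand_in())"
```

```text
the job is handed in; nothing more can be done
None
```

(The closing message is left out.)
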